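# Take the tall battery pack out of its charger

## Robot

A 6-joint arm with a two-finger parallel gripper is mounted at the origin on the work surface. World frame = base frame: x ahead of the robot, y to its left, z up, the work surface at z = 0. Lengths are in m, angles in rad, forces in N, time in s.
With the tool pointing down it reaches from about 0.325 to 0.85 m from the base axis. Payload 4.4 kg.
Tool frame: the origin (TCP) lies on the centre line of the jaws, within the pads' length; the fingertips stand 14 mm ahead of it and the grasp point (between the pads) lies 5 mm behind it; z points along the fingers, y is the line along which they close (so a half turn about z gives the same grasp; the last joint's range is limited). The gripper opens to 94 mm and grips with 3 to 60 N. Pads are 16 mm wide; open, the fingers measure 119 mm over their backs; the gripper's body (75 mm by 177 mm) begins 78 mm behind the grasp point.
Start: joints at [1.018, 0.207, 1.542, -0, 1.393, -0.15], TCP at [0.225, 0.529, 0.219] pointing down, gripper open.
Joint ranges: [-2.73, 2.73], [-0.86, 2.22], [0.23, 2.46], [-1.11, 4.25], [0.08, 2.63], [-2.82, 2.82]. Speed limits (rad/s): [2.79, 2.79, 3.14, 3.14, 3.14, 3.14].

## Interface

Orientations are given as a unit quaternion [w, x, y, z].
In Python, from station import bot gives the robot as it stands.
- The arm moves only by the tool drive_tool, never from a script. Its argument "motion" is a list of rows, each a list of 5 numbers: the opening, from 0 (shut) to 1 (fully open), then the shift along the world's x, y, z in mm, then the turn about the world's z in degrees. In form: [[gripper, dx, dy, dz, yaw], ...]. A call has exactly 10 rows; each row is the pose to reach, as a shift and turn from the pose commanded when the call began; what a row does not reach only later rows make up. A row lasts 1/12 s, in which the tool goes at most 41.7 mm and 7.16 degrees, less where a joint would pass 70% of its speed; a pose out of reach is approached as far as the arm can. A call with a gripper value outside its range is refused whole. The fingers move at their own pace and stop on an object; "force" is the grip in N (left out, the last holds). Time passes only in rows, so rows that repeat a pose let the fingers close, or fill a call up. It gives the time, the measured TCP pose, the force, the opening and the grip force at its end, in the units of the state.
- bot.get_state(): the state, without advancing time (a new reading comes with each control period).
- bot.camera(name): name is "scene" or "top" or "wrist"; returns the picture (400x640x3 uint8, red, green, blue); there is no depth.
- bot.get_calibration(name): a dict with "fx", "fy", "cx", "cy" (pixels), "camera_from_world" (4x4, takes a point from world to camera coordinates). Camera axes: x right, y down, z forward; pixel columns grow to the right and rows downward; lengths in m; the calibration is good to about 2 mm. A picture is of the moment at which its call begins: read the wrist's pose just before it. get_calibration takes no time and is no camera call; for the wrist camera it gives the pose at the moment of the call.
- bot.finish_job(): hands the job in; it is judged then, once.
The state is a dict: "clock": time; "qpos": joint angles; "dq": joint speeds; "joint_torque": joint torques, N m; "ee_pos": TCP position; "tool_rot": TCP orientation; "wrist_force": force on the tool from outside, world axes, zero at the start; "wrist_torque": the same for the moment, N m; "finger_gap": finger opening in m; "grip_force": force on a finger pad.
Only numpy, scipy, OpenCV 4.12 (cv2) and the standard library are available. Lean on these libraries where they do the work, as an engineer would, in place of code of your own. Each camera call takes 0.05 s, during which the arm holds its last target. There are 200 camera calls.

## Task

Two instrument battery packs are latched in white chargers on the lab bench. Squeeze the two side buttons of the taller pack together to free its latch, lift it straight up out of its charger, and set it down gently (do not drop it), standing upright and released, inside the empty square metal tray. Leave the shorter pack in its charger.

Things in the scene. Friction and masses are not known exactly. Their poses are not given: they have to be found in the camera images.
- tall_pack: Taller of two grey battery packs: upright box 56 (its x) x 40 (y) x 105 mm high, 0.3 to 0.5 kg, latched in a fixed white charger 84 x 74 mm, 41 mm high; foot 29 mm deep in it, 2 mm play. Origin: centre of underside, 12 mm above the bench at start. Black buttons, 26 wide x 24 mm high, on its two y faces, centred 74 mm above the origin at x = 0. Squeezed by both it lifts straight out.
- tall_pack_left (a joint): Travel of the button on the tall pack's +y face, m: 0 out, 0.006 pressed home (inwards). Spring: 2 N to start, 8 N at the end. Its face is 28 mm from the pack's middle when out, 22 mm when home (so 56 and 44 mm over both). Pressed home, it draws in a tooth at the pack's foot that catches under the charger's rim.
- tall_pack_right (a joint): The same for the button on the tall pack's -y face. Both must be in before the pack will lift.
- tray: Empty square aluminium tray, fixed, 130 x 130 mm outside, walls 4 mm thick and 24 mm high, floor 4 mm thick. Origin: centre of its underside, on the bench.
- short_pack: The shorter battery pack, 75 mm high, otherwise of the same shape, latched by side buttons in a charger of the same kind; to be left alone. Origin: centre of the underside, 12 mm above the bench.
Not all that is in view belongs to the job. Leave any brown or turquoise look-alike of the tray alone.

How it is judged:
By the outcome, as a careful person would: the job done as asked, in the order asked, and still so for the second after the job is handed in, with the robot touching nothing.
It also fails if it takes over 38 s, if anything falls off the work surface, if the arm or the gripper's body presses on something with over 40 N, if the wrist force passes 120 N, or if a joint passes its speed limit or range.

## Working session

There is one attempt and no reset: what is moved stays moved. The work goes in short steps, Python scripts to look and compute and a tool call to move; the robot and the scene stay as the last step left them, time stands still between calls to the robot, and variables do not carry over. Pictures are saved under pics/ and viewed, at most 10 in all, crops included, and the job is handed in when it is done.

Besides the shell and the picture viewer there is one more tool, called after "Emit:" in YAML: its name, and indented under it one key for each argument. drive_tool: Moves the arm, as the interface text tells. Its arguments: {"type":"object","properties":{"motion":{"type":"array","items":{"type":"array","items":{"type":"number"}}},"force":{"type":"number"}},"required":["motion"]}

```bash
mkdir -p pics; python3 - <<'E'
from station import bot
import cv2,numpy as np
s=bot.get_state();print(s['clock'],s['ee_pos'],s['tool_rot'],s['finger_gap'])
for n in ('scene','top'):
    im=bot.camera(n);cv2.imwrite(f'pics/{n}0.png',im[:,:,::-1])
    c=bot.get_calibration(n);print(n,c['fx'],c['fy'],c['cx'],c['cy'],np.round(c['camera_from_world'],4).tolist())
E
```

```text
0.0 [0.22499244 0.52832254 0.21830455] [-3.70942312e-04  2.00025250e-01  9.79790096e-01 -1.06246666e-03] 0.0940782644012472
scene 476.65739964178533 476.65739964178533 317.69893635640534 199.6307962031191 [[-0.0139, 0.9999, 0.006, 0.1386], [0.7662, 0.0145, -0.6425, -0.3023], [-0.6425, -0.0043, -0.7663, 1.52], [0.0, 0.0, 0.0, 1.0]]
top 392.57506699536924 392.57506699536924 316.31531098798746 202.52131621772895 [[-0.013, -0.9998, -0.0141, -0.094], [-0.9972, 0.014, -0.0739, 0.4232], [0.0741, 0.0131, -0.9972, 1.2738], [0.0, 0.0, 0.0, 1.0]]
```

View pics/top0.png

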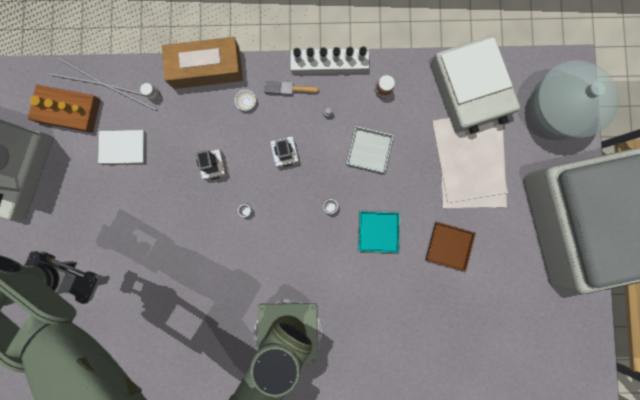

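View pics/scene0.png

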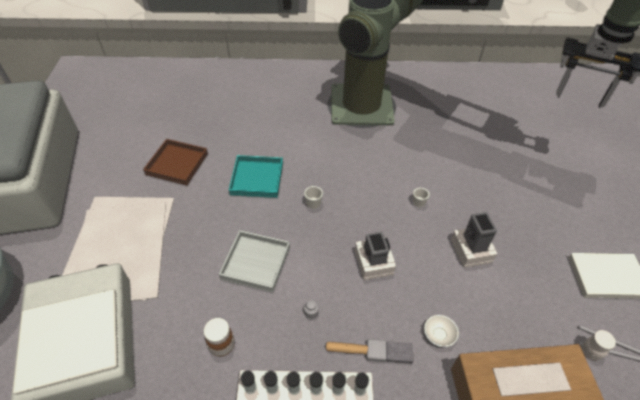

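Top view: the packs stand at (210,162) and (285,151), in scene at (480,235) and (376,250). The left one in top looks taller. The grey metal tray is at top (370,150); the turquoise (378,232) and brown (450,246) ones are look-alikes. I'll confirm this in an enlarged crop and measure with masks.

```bash
cat > h.py <<'E'
import numpy as np,cv2
from station import bot
def ray(c,px,z):
    "point on plane z for pixel"
    T=c['camera_from_world'];R=T[:3,:3];o=-R.T@T[:3,3]
    d=R.T@np.array([(px[0]-c['cx'])/c['fx'],(px[1]-c['cy'])/c['fy'],1])
    return o+d*(z-o[2])/d[2]
def proj(c,p):
    q=c['camera_from_world']@np.append(p,1);return np.array([c['fx']*q[0]/q[2]+c['cx'],c['fy']*q[1]/q[2]+c['cy']])
def rect(pts):
    (x,y),(w,h),a=cv2.minAreaRect(np.float32(pts)*1000);return np.round([x,y,w,h,a],1)
E
python3 - <<'E'
from h import *
t=cv2.imread('pics/top0.png');s=cv2.imread('pics/scene0.png')
a=cv2.resize(t[125:195,185:315],None,fx=6,fy=4.2857*1.0,interpolation=2) if 0 else cv2.resize(t[130:185,190:310],None,fx=6,fy=6,interpolation=2)
b=cv2.resize(s[205:285,350:510],(720,360),interpolation=2)
b=b[:270]
cv2.imwrite('pics/crop1.png',np.vstack([a[:330],b]))
for n,im,boxes in (('top',t,{'tall':(190,135,235,190,.041),'short':(262,130,308,175,.041),'tray':(340,120,400,180,.024)}),('scene',s,{'tall':(445,205,505,270,.041),'short':(350,228,405,282,.041),'tray':(212,225,298,295,.024)})):
    c=bot.get_calibration(n);hsv=cv2.cvtColor(im,cv2.COLOR_BGR2HSV)
    for k,(x0,y0,x1,y1,z) in boxes.items():
        g=im[y0:y1,x0:x1].astype(int)
        if k=='tray': m=(g[:,:,1]-(g[:,:,0]+g[:,:,2])/2>1)
        else: m=g.min(2)>165
        m=cv2.morphologyEx(m.astype(np.uint8),cv2.MORPH_OPEN,np.ones((2,2)))
        cs=cv2.findContours(m,0,2)[0];q=max(cs,key=cv2.contourArea).reshape(-1,2)+[x0,y0]
        print(n,k,len(q),q.min(0),q.max(0),rect([ray(c,p,z)[:2] for p in q]))
E
```

```text
top tall 20 [213 150] [221 161] [580.3 215.3  40.3  21.1  40.8]
top short 28 [272 142] [282 166] [580.4  29.7  82.4  19.5  17.9]
top tray 69 [348 128] [393 173] [ 590.6 -280.3  130.   132.3   76. ]
scene tall 50 [463 245] [497 259] [583.6 249.1  39.   76.    1. ]
scene short 48 [362 253] [396 271] [616.4  10.8  39.   74.1  12.8]
scene tray 121 [220 232] [289 292] [ 604.4 -275.1  135.5  141.8   75. ]
```

View pics/crop1.png

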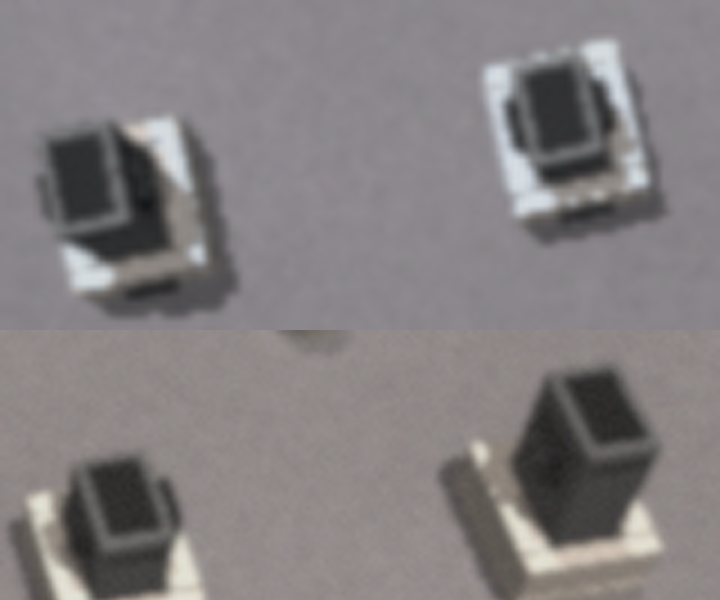

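The crop confirms it: the left pack in top (210,162), right in scene (480,235), is clearly taller. Its top corners are readable, so I'll cast those rays.

```bash
python3 - <<'E'
from h import *
T=bot.get_calibration('top');S=bot.get_calibration('scene')
f=lambda c,P,k,o,z:np.round(np.array([ray(c,np.array(p)/k+np.array(o)-.4,z)[:2] for p in P])*1000,0)
for n,a in (('top pack',f(T,[(42,133),(112,125),(130,215),(62,235)],6,(190,130),.117)),
 ('scene pack',f(S,[(553,40),(617,38),(655,110),(588,130)],4.5,(350,205),.117)),
 ('charger',f(T,[(180,117),(207,265),(75,290)],6,(190,130),.041)),
 ('short chg',f(T,[(485,68),(615,42),(650,190),(520,218)],6,(190,130),.041))):
    e=np.diff(a,axis=0);print(n,a.tolist(),a.mean(0),np.hypot(*e.T).round(),np.degrees(np.arctan2(e[:,1],e[:,0])).round())
print('chg ctr',(f(T,[(180,117),(75,290)],6,(190,130),.041)).mean(0))
E
```

```text
top pack [[575.0, 264.0], [579.0, 228.0], [532.0, 218.0], [523.0, 253.0]] [552.25 240.75] [36. 48. 36.] [ -84. -168.  104.]
scene pack [[530.0, 222.0], [528.0, 255.0], [573.0, 264.0], [586.0, 228.0]] [554.25 242.25] [33. 46. 38.] [ 93.  11. -70.]
charger [[599.0, 213.0], [518.0, 198.0], [505.0, 270.0]] [540.66666667 227.        ] [82. 73.] [-170.  100.]
short chg [[623.0, 47.0], [637.0, -24.0], [555.0, -42.0], [541.0, 28.0]] [589.     2.25] [72. 84. 71.] [ -79. -168.  101.]
chg ctr [552.  241.5]
```

Both views agree. The tall pack is at (552,241) mm, yaw about 11°, and the tray at (591,-280) mm, yaw about -14°. The closing axis is now at 67° and needs 101°, so I turn +34°. I'm moving above the pack.

Emit:
drive_tool:
  motion:
    - [1,25,-22,5,4]
    - [1,60,-53,10,10]
    - [1,95,-84,15,16]
    - [1,130,-115,20,22]
    - [1,165,-146,25,28]
    - [1,200,-177,30,34]
    - [1,235,-208,30,34]
    - [1,270,-239,30,34]
    - [1,300,-264,30,34]
    - [1,310,-273,30,34]
  force: 30

```text
clock: 0.93
ee_pos: [0.5319, 0.2582, 0.2491]
tool_rot: [-0.0, -0.095, 0.995, 0.0]
wrist_force: [-0.4, 0.3, 0.3]
finger_gap: 0.0941
grip_force: 0.0
```

Emit:
drive_tool:
  motion:
    - [1,9,-7,0,0]
    - [1,17,-14,0,0]
    - [1,17,-14,0,0]
    - [1,17,-14,0,0]
    - [1,17,-14,0,0]
    - [1,17,-14,0,0]
    - [1,17,-14,0,0]
    - [1,17,-14,0,0]
    - [1,17,-14,0,0]
    - [1,17,-14,0,0]

```text
clock: 1.77
ee_pos: [0.5476, 0.2463, 0.2496]
tool_rot: [0.0, -0.095, 0.995, 0.0]
wrist_force: [-0.4, 0.1, 0.5]
finger_gap: 0.094
grip_force: 0.0
```

```bash
python3 - <<'E'
from h import *
from scipy.spatial.transform import Rotation as R
s=bot.get_state();q=s['tool_rot'];M=R.from_quat([*q[1:],q[0]]).as_matrix();c=bot.get_calibration('wrist')
im=bot.camera('wrist')[:,:,::-1].copy();cv2.imwrite('pics/w0.png',im)
print(s['clock'],s['ee_pos'],M.round(3).tolist(),s['qpos'])
np.save('pics/w0.npy',np.array(c['camera_from_world']));print(c['fx'],c['cx'],c['cy'],np.round(c['camera_from_world'],3).tolist())
E
```

```text
1.7667 [0.54763266 0.24629068 0.24955834] [[-0.982, -0.19, 0.0], [-0.19, 0.982, 0.0], [-0.0, 0.0, -1.0]] [ 2.78568267e-01  2.38820039e-01  1.43995377e+00  2.60962880e-05
  1.46262426e+00 -1.48348075e+00]
327.6342037852907 318.2994110058844 201.54109757883873 [[-0.19, 0.982, -0.001, -0.136], [0.956, 0.185, 0.229, -0.6], [0.225, 0.042, -0.973, 0.285], [0.0, 0.0, 0.0, 1.0]]
```

View pics/w0.png

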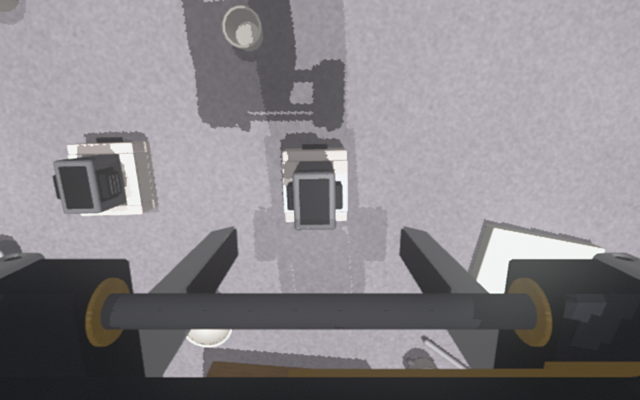

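Wrist view: tall pack's top face spans about (293–336, 165–229), with buttons at (291,195) and (339,195). The charger spans (283–348, 150–221), and its edges are parallel to the image, so the yaw is good. The short pack is at left (90,185).

```bash
python3 - <<'E'
from h import *
im=cv2.imread('pics/w0.png');c=bot.get_calibration('wrist')
c['camera_from_world']=np.load('pics/w0.npy')
for P,z in (([(293,229),(336,229),(334,165),(295,165)],.117),([(283,150),(347.5,150),(347.5,221),(285,221)],.041)):
    a=np.array([ray(c,p,z)[:2] for p in P])*1000;print(a.round(0).tolist(),a.mean(0).round(1),rect(a/1000))
    print(im[int(P[0][1]),285:345:4].max(1))
cv2.imwrite('pics/w0c.png',cv2.resize(im[135:240,260:370],None,fx=5,fy=5,interpolation=2))
E
```

```text
[[583.0, 227.0], [575.0, 267.0], [516.0, 253.0], [522.0, 218.0]] [549.  241.2] [549.  241.2  61.   40.9  11. ]
[165 165 157 132 133 140 139 136 140 139 138 139 143 168 167]
[[518.0, 198.0], [504.0, 270.0], [586.0, 287.0], [600.0, 214.0]] [552.3 242.4] [552.3 242.7  83.8  74.3  11.1]
[127 123 123 123 124 120 120 122 124 125 161 169 179 189 197]
```

View pics/w0c.png

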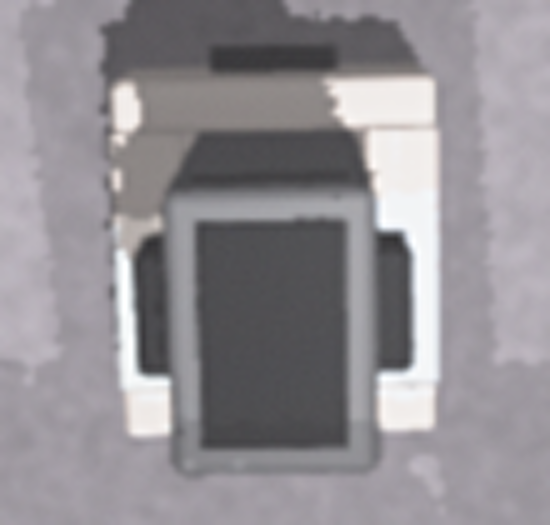

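Top face corners refine to (293.6–336, 172–229), which puts the pack centre at (552,242), the same as the charger. The tool needs +4.5, -4 mm, then a descent to TCP z = 0.081. I stop part way to check.

Emit:
drive_tool:
  motion:
    - [1,4.5,-4,0,0]
    - [1,4.5,-4,0,0]
    - [1,4.5,-4,-15,0]
    - [1,4.5,-4,-35,0]
    - [1,4.5,-4,-55,0]
    - [1,4.5,-4,-75,0]
    - [1,4.5,-4,-90,0]
    - [1,4.5,-4,-100,0]
    - [1,4.5,-4,-100,0]
    - [1,4.5,-4,-100,0]

```text
clock: 2.65
ee_pos: [0.5524, 0.2417, 0.1492]
tool_rot: [-0.0, -0.095, 0.995, -0.0]
wrist_force: [0.7, 0.0, -0.1]
finger_gap: 0.0943
grip_force: 0.0
```

Emit:
drive_tool:
  motion:
    - [1,0,0,-15,0]
    - [1,0,0,-30,0]
    - [1,0,0,-45,0]
    - [1,0,0,-58,0]
    - [1,0,0,-65,0]
    - [1,0,0,-68,0]
    - [1,0,0,-68,0]
    - [1,0,0,-68,0]
    - [0.75,0,0,-68,0]
    - [0.65,0,0,-68,0]
  force: 35

```text
clock: 3.48
ee_pos: [0.5532, 0.2421, 0.0825]
tool_rot: [0.001, -0.095, 0.995, 0.0]
wrist_force: [0.5, -1.0, -0.0]
finger_gap: 0.0837
grip_force: 0.0
```

Emit:
drive_tool:
  motion:
    - [0.6,0,0,0,0]
    - [0.5,0,0,0,0]
    - [0.3,0,0,0,0]
    - [0.3,0,0,0,0]
    - [0.3,0,0,0,0]
    - [0.3,0,0,0,0]
    - [0.3,0,0,0,0]
    - [0.3,0,0,0,0]
    - [0.3,0,0,0,0]
    - [0.3,0,0,0,0]

```text
clock: 4.32
ee_pos: [0.5526, 0.2425, 0.0821]
tool_rot: [0.0, -0.095, 0.995, 0.0]
wrist_force: [-1.3, 1.7, 4.8]
finger_gap: 0.0408
grip_force: 34.9
```

Gap 40.8 mm is a little under the expected 44, so I'll look before lifting.

```bash
python3 - <<'E'
from h import *
im=bot.camera('wrist')[:,:,::-1];t=bot.camera('scene')[:,:,::-1]
cv2.imwrite('pics/w1.png',np.vstack([cv2.resize(im[100:300,200:440],(600,340)) if 0 else im[150:350,160:480].repeat(1,0),cv2.resize(t[180:290,420:580],(320,220),interpolation=2)]))
E
```

```text
(no output)
```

View pics/w1.png

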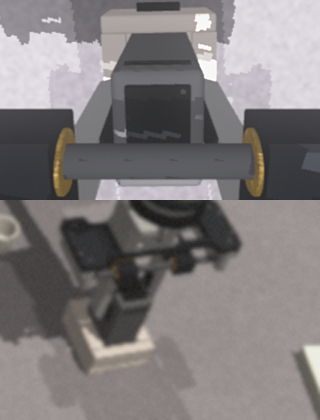

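The fingers sit symmetrically on both button faces, at wrist-crop (100,110) and (230,110). Next is a slow test lift of 12 mm, watching the force.

Emit:
drive_tool:
  motion:
    - [0.3,0,0,1,0]
    - [0.3,0,0,2,0]
    - [0.3,0,0,4,0]
    - [0.3,0,0,6,0]
    - [0.3,0,0,8,0]
    - [0.3,0,0,10,0]
    - [0.3,0,0,12,0]
    - [0.3,0,0,12,0]
    - [0.3,0,0,12,0]
    - [0.3,0,0,12,0]

```text
clock: 5.25
ee_pos: [0.5524, 0.2419, 0.0935]
tool_rot: [0.0, -0.095, 0.995, -0.0]
wrist_force: [-0.6, -0.4, -4.2]
finger_gap: 0.0404
grip_force: 34.9
```

Force -4.2 N means 0.43 kg, so the pack is free and held. I'm lifting clear, then carrying it over the short pack to the tray.

Emit:
drive_tool:
  motion:
    - [0.3,0,0,5,0]
    - [0.3,0,0,15,0]
    - [0.3,0,0,30,0]
    - [0.3,0,0,45,0]
    - [0.3,0,0,60,0]
    - [0.3,0,0,75,0]
    - [0.3,0,0,90,0]
    - [0.3,0,0,102,0]
    - [0.3,0,0,110,0]
    - [0.3,0,0,110,0]

```text
clock: 6.08
ee_pos: [0.5539, 0.2424, 0.2065]
tool_rot: [0.003, -0.095, 0.995, 0.0]
wrist_force: [0.3, 0.1, -2.8]
finger_gap: 0.0405
grip_force: 34.9
```

Emit:
drive_tool:
  motion:
    - [0.3,1,-8,0,0]
    - [0.3,2,-25,0,-2]
    - [0.3,4,-50,0,-4]
    - [0.3,6,-78,0,-6]
    - [0.3,8,-106,0,-8]
    - [0.3,10,-134,0,-10]
    - [0.3,12,-162,0,-12]
    - [0.3,14,-190,0,-14]
    - [0.3,16,-218,0,-16]
    - [0.3,18,-246,0,-18]

```text
clock: 6.92
ee_pos: [0.5691, -0.0059, 0.2018]
tool_rot: [-0.002, 0.063, 0.998, -0.0]
wrist_force: [0.0, -0.5, -4.7]
finger_gap: 0.0404
grip_force: 34.9
```

Emit:
drive_tool:
  motion:
    - [0.3,2,-28,0,-2]
    - [0.3,4,-56,0,-4]
    - [0.3,6,-84,0,-6]
    - [0.3,8,-112,0,-7]
    - [0.3,10,-140,0,-7]
    - [0.3,12,-168,0,-7]
    - [0.3,14,-190,0,-7]
    - [0.3,16,-208,0,-7]
    - [0.3,16,-220,0,-7]
    - [0.3,16,-225,0,-7]

```text
clock: 7.75
ee_pos: [0.5857, -0.2308, 0.2024]
tool_rot: [-0.001, 0.123, 0.992, 0.0]
wrist_force: [0.5, -0.3, -4.0]
finger_gap: 0.0408
grip_force: 34.9
```

```bash
python3 - <<'E'
from h import *
s=bot.get_state();c=bot.get_calibration('wrist');im=bot.camera('wrist')[:,:,::-1];cv2.imwrite('pics/w2.png',im)
t=bot.camera('top')[:,:,::-1];cv2.imwrite('pics/top2.png',t)
s=bot.get_state();np.save('pics/w2.npy',c['camera_from_world']);print(s['clock'],s['ee_pos'],s['tool_rot'],s['finger_gap'],s['wrist_force'])
for z in (.024,):
  for p in ((590.6,-280.3),): print(proj(c,np.array([*p,24.])/1000))
E
```

```text
7.85 [ 0.58593744 -0.22935717  0.20276905] [-5.90129259e-04  1.23023555e-01  9.92403488e-01  4.16522152e-04] 0.04057027108801402 [ 0.83858559  0.78192729 -4.31056355]
[276.46121655 203.08263457]
```

View pics/w2.png

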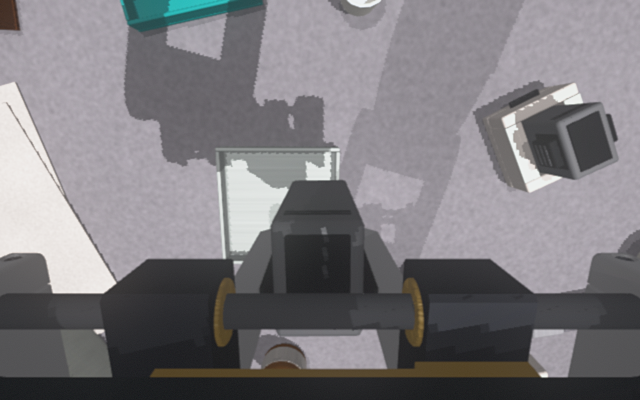

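The wrist view shows the tray's near rim from (217,149) to (340,149), with its left side running to (222,262). The edges are parallel to the image, so yaw matches. The pack is held at (318,255).

```bash
python3 - <<'E'
from h import *
c=bot.get_calibration('wrist');c['camera_from_world']=np.load('pics/w2.npy')
a=np.array([ray(c,p,.024)[:2] for p in ((217,149),(340,149),(222,262))])*1000;print(a.round(1))
d=a[1]-a[0];L=np.hypot(*d);u=d/L;n=np.array([-u[1],u[0]]);n*=np.sign(n[0]);print(L,np.hypot(*(a[2]-a[0])),np.degrees(np.arctan2(*n[::-1])),(a[0]+a[1])/2+65*n)
E
```

```text
[[ 519.9 -324.4]
 [ 551.2 -200.6]
 [ 641.2 -358.4]]
127.70286434163057 126.0000717026777 -14.201845275044136 [ 598.58186566 -278.41417335]
```

The tray centre is about (594,-279). I shift +8, -50 and descend to just above the floor; contact is expected at TCP z ≈ 0.074.

Emit:
drive_tool:
  motion:
    - [0.3,2,-8,0,0]
    - [0.3,4,-24,0,0]
    - [0.3,7,-40,0,0]
    - [0.3,8,-48,0,0]
    - [0.3,8,-50,0,0]
    - [0.3,8,-50,-10,0]
    - [0.3,8,-50,-25,0]
    - [0.3,8,-50,-40,0]
    - [0.3,8,-50,-50,0]
    - [0.3,8,-50,-55,0]

```text
clock: 8.68
ee_pos: [0.593, -0.2774, 0.1455]
tool_rot: [-0.002, 0.122, 0.993, 0.001]
wrist_force: [0.1, -0.2, -3.4]
finger_gap: 0.0402
grip_force: 34.9
```

Emit:
drive_tool:
  motion:
    - [0.3,0,0,-10,0]
    - [0.3,0,0,-22,0]
    - [0.3,0,0,-34,0]
    - [0.3,0,0,-44,0]
    - [0.3,0,0,-52,0]
    - [0.3,0,0,-58,0]
    - [0.3,0,0,-61,0]
    - [0.3,0,0,-63,0]
    - [0.3,0,0,-63,0]
    - [0.3,0,0,-63,0]

```text
clock: 9.52
ee_pos: [0.5948, -0.2793, 0.0859]
tool_rot: [0.0, 0.123, 0.992, -0.0]
wrist_force: [0.7, -0.0, -3.9]
finger_gap: 0.0406
grip_force: 34.9
```

Emit:
drive_tool:
  motion:
    - [0.3,0,0,-1,0]
    - [0.3,0,0,-2,0]
    - [0.3,0,0,-3,0]
    - [0.3,0,0,-4,0]
    - [0.3,0,0,-5,0]
    - [0.3,0,0,-6,0]
    - [0.3,0,0,-7,0]
    - [0.3,0,0,-8,0]
    - [0.3,0,0,-8.5,0]
    - [0.3,0,0,-8.5,0]

```text
clock: 10.35
ee_pos: [0.5943, -0.279, 0.0767]
tool_rot: [-0.0, 0.123, 0.992, 0.0]
wrist_force: [0.3, 0.7, -5.1]
finger_gap: 0.0408
grip_force: 34.9
```

Emit:
drive_tool:
  motion:
    - [0.3,0,0,-0.5,0]
    - [0.3,0,0,-1,0]
    - [0.3,0,0,-1,0]
    - [0.3,0,0,-1.5,0]
    - [0.3,0,0,-1.5,0]
    - [0.3,0,0,-2,0]
    - [0.3,0,0,-2,0]
    - [0.3,0,0,-2,0]
    - [0.3,0,0,-2,0]
    - [0.3,0,0,-2,0]

```text
clock: 11.18
ee_pos: [0.5944, -0.2791, 0.075]
tool_rot: [0.0, 0.123, 0.992, -0.0]
wrist_force: [0.1, -0.6, -4.7]
finger_gap: 0.0402
grip_force: 34.9
```

Emit:
drive_tool:
  motion:
    - [0.3,0,0,-0.5,0]
    - [0.3,0,0,-0.5,0]
    - [0.3,0,0,-1,0]
    - [0.3,0,0,-1,0]
    - [0.3,0,0,-1.4,0]
    - [0.3,0,0,-1.4,0]
    - [0.3,0,0,-1.4,0]
    - [0.3,0,0,-1.4,0]
    - [0.3,0,0,-1.4,0]
    - [0.3,0,0,-1.4,0]

```text
clock: 12.02
ee_pos: [0.5946, -0.2791, 0.0741]
tool_rot: [0.0, 0.123, 0.992, -0.0]
wrist_force: [-1.5, 2.6, 3.5]
finger_gap: 0.0408
grip_force: 34.9
```

Contact: the force rose from -4.7 to +3.5 N, so the pack rests on the floor. I release slowly.

Emit:
drive_tool:
  motion:
    - [0.46,0,0,0,0]
    - [0.5,0,0,0,0]
    - [0.54,0,0,0,0]
    - [0.58,0,0,0,0]
    - [0.62,0,0,0,0]
    - [0.7,0,0,0,0]
    - [0.85,0,0,0,0]
    - [1,0,0,0,0]
    - [1,0,0,0,0]
    - [1,0,0,0,0]

```text
clock: 12.85
ee_pos: [0.5945, -0.2792, 0.0735]
tool_rot: [0.0, 0.123, 0.992, -0.0]
wrist_force: [-0.2, -0.2, -0.3]
finger_gap: 0.0881
grip_force: 0.0
```

Emit:
drive_tool:
  motion:
    - [1,0,0,3,0]
    - [1,0,0,10,0]
    - [1,0,0,22,0]
    - [1,0,0,37,0]
    - [1,0,0,55,0]
    - [1,0,0,75,0]
    - [1,0,0,95,0]
    - [1,0,0,115,0]
    - [1,0,0,125,0]
    - [1,0,0,130,0]

```text
clock: 13.68
ee_pos: [0.5958, -0.2799, 0.2073]
tool_rot: [0.003, 0.123, 0.992, -0.001]
wrist_force: [0.9, -0.3, 0.4]
finger_gap: 0.0938
grip_force: 0.0
```

Emit:
drive_tool:
  motion:
    - [1,-15,0,0,0]
    - [1,-40,0,0,0]
    - [1,-65,0,0,0]
    - [1,-90,0,0,0]
    - [1,-110,0,0,0]
    - [1,-120,0,0,0]
    - [1,-120,0,0,0]
    - [1,-120,0,0,0]
    - [1,-120,0,0,0]
    - [1,-120,0,0,0]

```text
clock: 14.52
ee_pos: [0.4754, -0.2792, 0.2035]
tool_rot: [0.0, 0.122, 0.993, -0.0]
wrist_force: [0.5, 0.7, -0.5]
finger_gap: 0.094
grip_force: 0.0
```

```bash
python3 - <<'E'
from h import *
s=bot.camera('scene')[:,:,::-1];t=bot.camera('top')[:,:,::-1]
cv2.imwrite('pics/end.png',np.vstack([cv2.resize(s[190:300,200:520],(640,220),interpolation=2),cv2.resize(t[110:200,180:420],(640,240),interpolation=2)]))
x=bot.get_state();print(x['clock'],x['ee_pos'],x['finger_gap'],x['wrist_force'])
E
```

```text
14.6167 [ 0.47519858 -0.27906834  0.20339893] 0.09360374751518133 [-0.08333957  0.2285098  -0.15607852]
```

View pics/end.png

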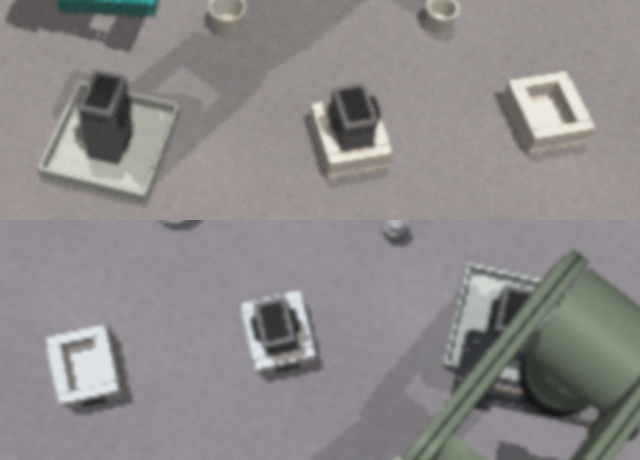

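The tall pack stands upright in the metal tray (scene crop (105,115)). Its charger is empty at (550,105), and the short pack is still in its own at (352,120). The gripper is clear, so I'm handing in.

```bash
python3 -c "from station import bot;print(bot.finish_job())"
```

```text
the job is handed in; nothing more can be done
None
```

The tall pack was unlatched, lifted out, and set down upright and released in the metal tray, with the short pack left in its charger; I handed the job in at about 14.6 s of the 38 s allowed, and no verdict came back.

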